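# Load the filter cube into the push-latch drawer

## Robot

A 7-joint arm with a two-finger parallel gripper is mounted at the origin on a cart in front of the work surface, level with it; the furniture and walls round the work are solid. World frame = base frame: x ahead of the robot, y to its left, z up, the work surface at z = 0. Lengths are in m, angles in rad, forces in N, time in s.
With the tool pointing down it reaches from about 0.425 to 0.925 m from the base axis. Payload 6.8 kg.
Tool frame: the origin (TCP) lies at the very end of the fingers, on their centre line; the grasp point (between the pads) lies 19 mm behind it; z points along the fingers, y is the line along which they close (so a half turn about z gives the same grasp; the last joint's range is limited). The gripper opens to 85 mm and grips with 20 to 120 N. Pads are 22 mm wide; open, the fingers measure 114 mm over their backs; the gripper's body (76 mm by 85 mm) begins 54 mm behind the grasp point. The pads swing forward as they close: fully open they stand 13 mm farther back than shut.
Start: joints at [1.189, 0.477, 0.022, 1.555, -0.011, 1.109, -0.083], TCP at [0.183, -0.65, 0.231] pointing down, gripper open.
Joint ranges: [-2.96, 2.96], [-0.34, 2.1], [-1.41, 1.46], [0.24, 2.44], [-1.37, 4.51], [0.17, 1.92], [-2.96, 2.96]. Speed limits (rad/s): [2.39, 2.39, 3.14, 3.14, 3.14, 3.14, 3.14].

## Interface

Orientations are given as a unit quaternion [w, x, y, z].
In Python, from station import monitor, eyes, bot gives the robot as it stands.
- The arm moves only by the shell command python3 -m creep FILE [FORCE], which reads ROWS from the file FILE. ROWS is a JSON object whose key "segments" holds a list of rows, 1 to 20 of them, each of 5 numbers: dx, dy, dz in shares of the most that a row can go, 1 being 50 mm, then a turn about the tool's z in normalised numbers (1 is 2 rad), then the opening from 0.0 (shut) to 1.0 (fully open); each row shifts and turns the commanded pose from where the row before left it, along the tool's axes as they then stand; what a row does not reach is not made up. A row lasts 1/10 s, in which the tool goes at most 0.05 m and 0.15 rad, less where a joint would pass 70% of its speed; a pose out of reach is approached as far as the arm can. The fingers move at their own pace and stop on an object; FORCE is the grip in N (left out, the last holds). Time passes only in rows, so rows that do not move let the fingers close. It prints the time, the measured TCP pose, the force, the opening and the grip force at its end. Shift and turn numbers lie between -1 and 1, and a call with a number outside is refused. Input that does not fit is refused with a message, and nothing moves.
- monitor.get_obs(): the state, without advancing time (a new reading comes with each control period).
- eyes.read_camera(name): name is "side" or "top"; returns the picture (480x640x3 uint8, blue, green, red); there is no depth.
- eyes.camera_info(name): a dict with "vertical_fov" (degrees; the focal length in pixels is half the picture's height over the tangent of half this angle, whatever the lens; pixels are square), "cx", "cy" (the principal point, pixels), "view" (4x4, takes a point from world to camera coordinates). Camera axes: x right, y up, looking along -z (the intrinsics and any distortion apply to the point x, -y, -z); pixel columns grow to the right and rows downward; lengths in m; the calibration is good to about 2 mm. A picture is of the moment at which its call begins. camera_info takes no time and is no camera call.
- bot.hand_in(): hands the job in; it is judged then, once.
The state is a dict: "t": time; "q": joint angles; "joint_vel": joint speeds; "joint_torque": joint torques, N m; "eef_pos": TCP position; "tool_rot": TCP orientation; "contact_force": force on the tool from outside, world axes, zero at the start; "torque": the same for the moment, N m; "gripper_width": opening from 0.0 (shut) to 1.0 (fully open); "grasp_force": force on a finger pad.
Only numpy, scipy, OpenCV 4.12 (cv2) and the standard library are available. Lean on these libraries where they do the work, as an engineer would, in place of code of your own. Each camera call takes 0.05 s, during which the arm holds its last target. There are 200 camera calls.

## Task

The low white box on the bench keeps filter cubes behind a push-push latched drawer door: press its front in until the latch lets go and let it slide out, set the loose filter cube standing upright and flat in the empty nest beside the cube already there, then push the door home until it latches shut again. Work the latch gently by feel, pushing with less than 20 N, and leave the eyepiece and the bottle where they stand.

Things in the scene. Friction and masses are not known exactly. Their poses are not given: they have to be found in the camera images.
- store: Low white sheet-metal box, fixed to the bench: 200 mm wide, 140 mm deep, 62 mm high, closed flat roof. Origin at bench level under the middle of its front edge; x axis points inward (away from the robot at yaw 0; the way the door is pressed), y to its left, z up.
- drawer (a joint): Drawer travel, m: 0 latched shut, 0.095 fully out (stop), negative pressed in. A spring drives it out (3 N at shut, 1.1 N out), damped, about 1.5 s. Pressed in, it yields at 3 N, then meets a buffer of 8 N/mm; the latch changes over at about 13 N, 7 to 19 mm in from shut (unseen, differs each start): push until 14 to 17 N, then let go. The same shuts it; let go short of that, it slides out.
- drawer_front (a point): Middle of the drawer door's outer face: grey plate 188 mm wide, 48 mm high (8.5 to 56.5 mm above the bench), with a round black rubber dot of 26 mm at this point, 32.5 mm above the bench. Moves with the door; stands 24 mm proud of the box when shut. Axes as the box: push along +x.
- nest_left (a point): Floor centre of the tray's left nest: 18 mm above the bench, 40 mm to +y of the middle, 76 mm behind the door's face. A nest is 42 mm (box x) by 47 mm (box y) inside a black rim 7 mm high, 3 mm wide; a cube fits with its x axis along the box's x, either way round. About 30 mm free round each cube; tray walls reach 34 mm above the bench. Open to above only when the drawer is out, moves with it.
- nest_right (a point): The same for the right nest, 40 mm to the -y side of the middle.
- cube_stored: Filter cube already in the drawer, in the left or the right nest (drawn at the start; it shows which one is taken): black, 34 x 39 x 35 mm (x, y, z), origin at the centre of its underside.
- cube_loose: Filter cube to be put away, standing on the bench: black, 34 x 39 x 35 mm (x, y, z) with a round window on its side, about 70 g. Origin at the centre of its underside; z up. Grip it across its x, 34 mm.
- eyepiece: Black spare eyepiece standing on the bench, 50 mm across, 56 mm high, origin at the centre of its underside. Bystander.
- oil: Small brown bottle with a black cap, 27 mm across, 72 mm high, standing on the bench, origin at the centre of its underside. Bystander.
There are look-alikes about, which are no part of the job. Several things have the shape of the cube_loose; the one meant has the colours described above.

How it is judged:
On the way, in this order (a step that is already met when the one before it is completed fails the run):
1. the latch is freed and the drawer has slid out (value of joint drawer above 0.085 m), for 0.2 s.
2. the loose cube stands flat in the empty nest, let go, with the drawer still out ((((x of cube_loose in the frame of nest_left between -0.006 and 0.006 m and y of cube_loose in the frame of nest_left between -0.006 and 0.006 m and z of cube_loose in the frame of nest_left between -0.003 and 0.003 m) and (x of cube_stored in the frame of nest_right between -0.006 and 0.006 m and y of cube_stored in the frame of nest_right between -0.006 and 0.006 m and z of cube_stored in the frame of nest_right between -0.003 and 0.003 m)) or ((x of cube_loose in the frame of nest_right between -0.006 and 0.006 m and y of cube_loose in the frame of nest_right between -0.006 and 0.006 m and z of cube_loose in the frame of nest_right between -0.003 and 0.003 m) and (x of cube_stored in the frame of nest_left between -0.006 and 0.006 m and y of cube_stored in the frame of nest_left between -0.006 and 0.006 m and z of cube_stored in the frame of nest_left between -0.003 and 0.003 m))) and angle between each of cube_loose, cube_stored's own z axis and vertical below 0.1 rad and contact force between each of the arm, the fingers and cube_loose below 0.1 N and value of joint drawer above 0.07 m), for 0.2 s.
At the end, for the whole second after the job is handed in: The drawer door is latched shut (within 4 mm of its shut position, at rest, nothing pushing it); both cubes stand upright (within 0.1 rad) in the two nests, each within 6 mm of its nest's centre and 3 mm of its floor ((((x of cube_loose in the frame of nest_left between -0.006 and 0.006 m and y of cube_loose in the frame of nest_left between -0.006 and 0.006 m and z of cube_loose in the frame of nest_left between -0.003 and 0.003 m) and (x of cube_stored in the frame of nest_right between -0.006 and 0.006 m and y of cube_stored in the frame of nest_right between -0.006 and 0.006 m and z of cube_stored in the frame of nest_right between -0.003 and 0.003 m)) or ((x of cube_loose in the frame of nest_right between -0.006 and 0.006 m and y of cube_loose in the frame of nest_right between -0.006 and 0.006 m and z of cube_loose in the frame of nest_right between -0.003 and 0.003 m) and (x of cube_stored in the frame of nest_left between -0.006 and 0.006 m and y of cube_stored in the frame of nest_left between -0.006 and 0.006 m and z of cube_stored in the frame of nest_left between -0.003 and 0.003 m))) and angle between each of cube_loose, cube_stored's own z axis and vertical below 0.1 rad and value of joint drawer between -0.004 and 0.004 m and velocity of joint drawer between -0.01 and 0.01 m/s and linear speed of cube_loose below 0.02 m/s); the robot touches nothing.
It fails at once if the box or its door is pushed with more than 20 N (contact force between any of the arm, the fingers and store above 20 N).
It fails at once if the eyepiece or the bottle is shifted by more than 30 mm or tipped over (distance of any of eyepiece, oil from where it was at the start of the episode above 0.03 m or angle between any of eyepiece, oil's own z axis and vertical above 0.4 rad).
It also fails if it takes over 72 s, if anything falls off the work surface, if the arm or the gripper's body presses on something with over 40 N, if the wrist force passes 120 N, or if a joint passes its speed limit or range.

## Working session

There is one attempt and no reset: what is moved stays moved. The work goes in short steps, Python scripts to look and compute and a shell command to move; the robot and the scene stay as the last step left them, time stands still between calls to the robot, and variables do not carry over. Pictures are saved under pics/ and viewed, at most 10 in all, crops included, and the job is handed in when it is done.

```bash
ls; mkdir -p pics; python3 - <<'E'
from station import monitor, eyes, bot
import cv2
for n in("side","top"):
    cv2.imwrite(f"pics/{n}0.png",eyes.read_camera(n)); print(n,eyes.camera_info(n))
print(monitor.get_obs())
E
```

```text
pics
side {'vertical_fov': 55.474766981672936, 'cx': 319.4796905698237, 'cy': 243.5206140151326, 'view': array([[-0.99977533, -0.01835242,  0.01060601,  0.54839844],
       [ 0.01817963, -0.48512191,  0.87425753, -0.05439643],
       [-0.01089953,  0.87425392,  0.48534655, -1.0184221 ],
       [ 0.        ,  0.        ,  0.        ,  1.        ]])}
top {'vertical_fov': 48.02940756870068, 'cx': 330.66523212828605, 'cy': 239.73523925115268, 'view': array([[-2.35954130e-02, -9.99717404e-01, -2.89287654e-03,
        -2.06540165e-02],
       [ 9.86831244e-01, -2.37542624e-02,  1.59999473e-01,
        -5.81512184e-01],
       [-1.60022976e-01,  9.20472693e-04,  9.87112861e-01,
        -1.26430373e+00],
       [ 0.00000000e+00,  0.00000000e+00,  0.00000000e+00,
         1.00000000e+00]])}
{'t': 0.1, 'q': array([ 1.18890251,  0.47771674,  0.02233468,  1.55638999, -0.01148811,
        1.10929158, -0.0831067 ]), 'joint_vel': array([ 0.00195892, -0.0017601 ,  0.00046848, -0.00232507,  0.0009313 ,
       -0.00183976, -0.00153868]), 'joint_torque': array([ 5.36973224e-03, -5.97765219e+01,  1.61427900e+00, -2.81955296e+01,
        1.28297601e-02,  4.98217531e-03, -3.27848745e-06]), 'eef_pos': array([ 0.1823501 , -0.64932885,  0.23040746]), 'tool_rot': array([-8.19605976e-04,  9.90642167e-01,  1.36482211e-01, -1.78237835e-04]), 'contact_force': array([-0.50926614, -0.2825594 , -0.32853888]), 'torque': array([ 0.02319395, -0.00678246,  0.02211708]), 'grasp_force': 0.0, 'gripper_width': 0.9980594839147355}
```

View pics/side0.png

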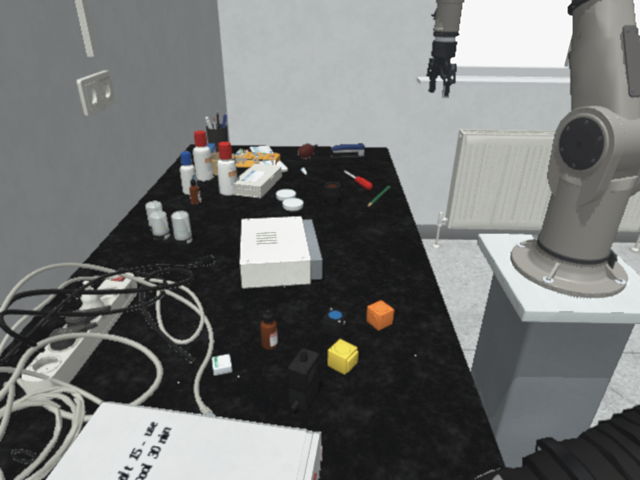

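View pics/top0.png

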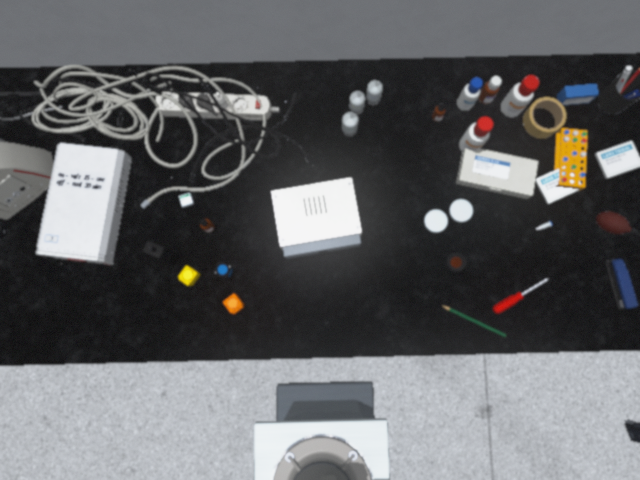

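```bash
python3 - <<'E'
import cv2,numpy as np
s=cv2.imread("pics/side0.png");t=cv2.imread("pics/top0.png")
g=lambda a:(255*(a/255.)**.45).astype(np.uint8)
a=cv2.resize(g(s[290:410,240:400]),None,fx=5,fy=5,interpolation=cv2.INTER_CUBIC)
b=cv2.resize(g(t[170:320,130:370]),(800,500),interpolation=cv2.INTER_CUBIC)
cv2.imwrite("pics/s1.png",a);cv2.imwrite("pics/t1.png",b)
E
```

```text
(no output)
```

View pics/s1.png

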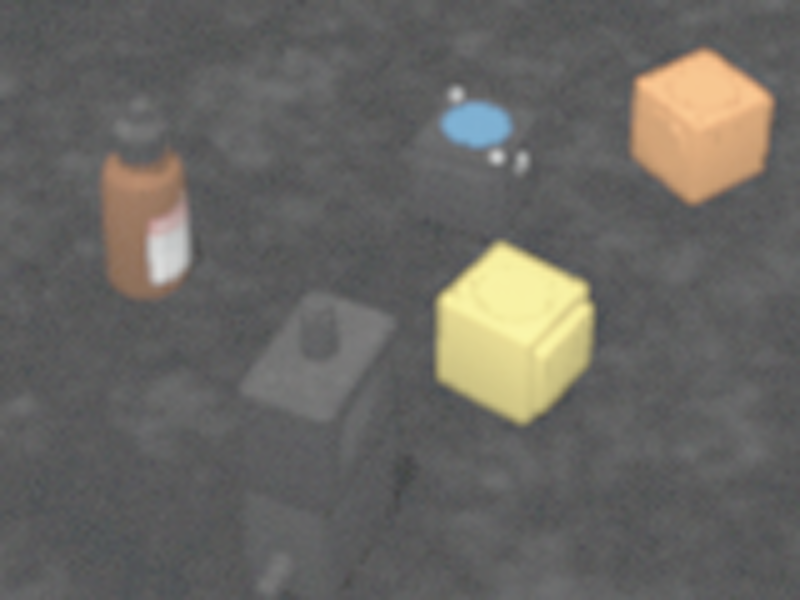

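View pics/t1.png

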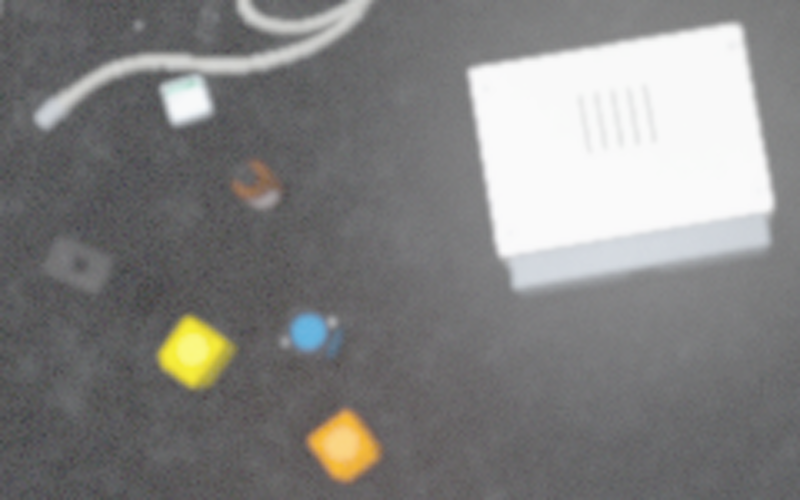

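```bash
cat > h.py <<'E'
import numpy as np,cv2
from station import monitor,eyes,bot
C={n:eyes.camera_info(n) for n in("side","top")}
def par(n):
    c=C[n];f=240/np.tan(np.radians(c["vertical_fov"])/2);return f,c["cx"],c["cy"],np.array(c["view"])
def proj(n,P):
    f,cx,cy,V=par(n);p=np.atleast_2d(P)@V[:3,:3].T+V[:3,3]
    return np.c_[cx+f*p[:,0]/-p[:,2],cy+f*p[:,1]/p[:,2]]
def ray(n,uv):
    f,cx,cy,V=par(n);d=V[:3,:3].T@np.array([(uv[0]-cx)/f,-(uv[1]-cy)/f,-1]);return -V[:3,:3].T@V[:3,3],d/np.linalg.norm(d)
def plane(n,uv,z):
    o,d=ray(n,uv);return o+d*(z-o[2])/d[2]
def tri(us,ut):
    (a,d),(b,e)=ray("side",us),ray("top",ut)
    s=np.linalg.lstsq(np.c_[d,-e],b-a,rcond=None)[0];p,q=a+s[0]*d,b+s[1]*e
    return (p+q)/2,np.linalg.norm(p-q)
def R(y): return np.array([[np.cos(y),-np.sin(y),0],[np.sin(y),np.cos(y),0],[0,0,1]])
E
python3 - <<'E'
from h import *
np.set_printoptions(precision=4,suppress=True)
S=lambda x,y:(240+x/5,290+y/5)
T=lambda x,y:(130+x/3.3333,170+y/3.3333)
print("disc",tri(S(476,125),T(308,331)))
print("scr1",tri(S(497,157),T(333,322)),tri(S(497,157),T(284,343)))
print("scr2",tri(S(456,94),T(284,343)),tri(S(456,94),T(333,322)))
print("win",tri(S(521,162),T(334,345)))
print("yellow disc",tri(S(512,290),T(193,349)))
print("eyepiece? top",tri(S(318,315),T(80,264)))
print("bottle cap",tri(S(140,108),T(247,175)))
print("roof",[plane("top",T(*p),.062) for p in((470,70),(740,23),(773,210),(500,257))])
print("door top",[plane("top",T(*p),.0565) for p in((515,290),(770,247))])
print("side roof z",[plane("side",p,.062) for p in((242,221),(303,219),(311,284),(242,287))],plane("side",(321,275),.0565),plane("side",(314,220),.0565))
E
```

```text
disc (array([0.5165, 0.2308, 0.0352]), np.float64(0.000772008279419779))
scr1 (array([0.5167, 0.2177, 0.0123]), np.float64(0.016556264511676636)) (array([0.5088, 0.2482, 0.035 ]), np.float64(0.0020658392036604404))
scr2 (array([0.5151, 0.243 , 0.0565]), np.float64(0.01904896141632398)) (array([0.5231, 0.2126, 0.0348]), np.float64(0.0015244302759744469))
win (array([0.5039, 0.2171, 0.009 ]), np.float64(0.008505875453002689))
yellow disc (array([0.5057, 0.3147, 0.0346]), np.float64(0.0013177016061706437))
eyepiece? top (array([0.5636, 0.3826, 0.0845]), np.float64(0.0028222315598210213))
bottle cap (array([0.6281, 0.269 , 0.0691]), np.float64(0.0030816390815051552))
roof [array([0.7024, 0.1083, 0.062 ]), array([ 0.7331, -0.0905,  0.062 ]), array([ 0.593 , -0.1101,  0.062 ]), array([0.5634, 0.0875, 0.062 ])]
door top [array([0.5399, 0.0774, 0.0565]), array([ 0.5669, -0.1074,  0.0565])]
side roof z [array([ 0.732 , -0.0816,  0.062 ]), array([ 0.59  , -0.0979,  0.062 ]), array([0.5616, 0.1746, 0.062 ]), array([0.6868, 0.1885, 0.062 ])] [0.5437 0.135  0.0565] [ 0.5641 -0.1048  0.0565]
```

```bash
cat > fit.py <<'E'
from h import *
def avg(n,k=6): return np.mean([eyes.read_camera(n).astype(float) for _ in range(k)],0)
def enh(a,g=.5):
    lo,hi=np.percentile(a,1),np.percentile(a,97);return (255*np.clip((a-lo)/(hi-lo),0,1)**g).astype(np.uint8)
E
python3 - <<'E'
from fit import *
c=(0.5165,0.2308)
out=[]
for n in("side","top"):
    a=avg(n);np.save(f"{n}avg.npy",a)
    u=proj(n,[*c,.0175])[0].round().astype(int);w=16 if n=="top" else 20
    b=cv2.resize(enh(a[u[1]-w:u[1]+w,u[0]-w:u[0]+w]),(400,400),interpolation=cv2.INTER_CUBIC)
    b2=b.copy()
    print(n,u)
    for yaw,col in((np.radians(60.6),(0,255,0)),(np.radians(-16.8),(0,0,255))):
        P=np.array([[x,y,z] for z in(0,.035) for x,y in((-.017,-.0195),(.017,-.0195),(.017,.0195),(-.017,.0195))])@R(yaw).T+[*c,0]
        q=((proj(n,P)-u+w+.5)*400/(2*w)).round().astype(int)
        for z in(0,4):cv2.polylines(b2,[q[z:z+4]],True,col,1)
        for k in range(4):cv2.line(b2,q[k],q[k+4],col,1)
    out.append(np.vstack([b,b2]))
o=np.hstack(out);cv2.imwrite("pics/c2.png",cv2.resize(o,(600,600)))
E
```

```text
side [335 323]
top [224 270]
```

View pics/c2.png

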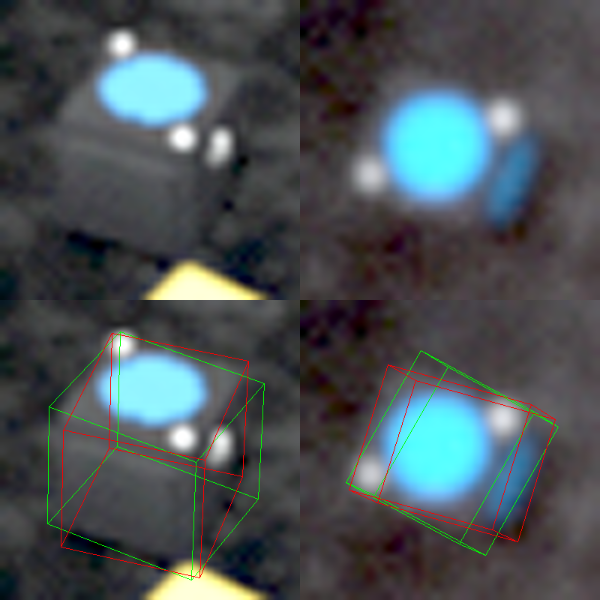

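```bash
python3 - <<'E'
from fit import *
c=np.array([0.5165,0.2308,0])
w=plane("top",(230.9-.5,273.4-.5),.0175);d=w-c;print("win",d,np.hypot(*d[:2]),np.degrees(np.arctan2(d[1],d[0])))
# synthetic window ellipse tilt for candidate normals
for deg in(-100,-105,-110,-115,-120,-125):
    n=np.radians(deg);N=np.array([np.cos(n),np.sin(n),0]);E=np.array([-N[1],N[0],0]);t=np.linspace(0,6.28,80)
    P=c+N*.0200+[0,0,.0175]+.010*(np.outer(np.cos(t),E)+np.outer(np.sin(t),[0,0,1]))
    q=proj("top",P);e=np.cov(q.T);v,V=np.linalg.eigh(e);V=V[:,1]*np.sign(V[0,1])
    print(deg,q.mean(0).round(1),"tilt",np.degrees(np.arctan2(-V[1],V[0])).round(1),"axes",(np.sqrt(v*8)).round(1))
a=np.load("topavg.npy")[262:284,225:240];b=a[...,0]-a[...,2]
ys,xs=np.mgrid[262:284,225:240];m=(b>25)&(xs+0*ys>226.5)&((xs-222.4)**2+(ys-269.5)**2>49)
x,y=xs[m],ys[m];print(m.sum(),x.mean(),y.mean());v,V=np.linalg.eigh(np.cov(x,y,aweights=b[m]));V=V[:,1]*np.sign(V[0,1]);print("meas tilt",np.degrees(np.arctan2(-V[1],V[0])),np.sqrt(v*8)*2/2)
s=np.load("sideavg.npy");u=(335,323);w=20
I=cv2.resize(enh(cv2.GaussianBlur(s,(0,0),.7)[303:343,315:355],.4),(400,400),interpolation=cv2.INTER_CUBIC);I2=[]
for yaw in(-17,-22,60.6-90 ):
    J=I.copy();hx,hy=(.017,.0195)
    P=np.array([[x,y,z] for z in(0,.035) for x,y in((-hx,-hy),(hx,-hy),(hx,hy),(-hx,hy))])@R(np.radians(yaw)).T+c
    q=((proj("side",P)-u+w+.5)*10).round().astype(int)
    for z in(0,4):cv2.polylines(J,[q[z:z+4]],True,(0,255,0),1)
    for k in range(4):cv2.line(J,q[k],q[k+4],(0,255,0),1)
    I2.append(J)
o=np.vstack([np.hstack([I,I2[0]]),np.hstack(I2[1:])]);cv2.imwrite("pics/c3.png",cv2.resize(o,(600,600)))
E
```

```text
win [-0.00776713 -0.01621905  0.0175    ] 0.017982930709209376 -115.58927316004817
-100 [231.8 271.1] tilt 80.5 axes [1.6 8.2]
-105 [231.7 271.8] tilt 75.3 axes [1.7 8.3]
-110 [231.5 272.5] tilt 70.2 axes [1.7 8.3]
-115 [231.2 273.1] tilt 65.0 axes [1.7 8.3]
-120 [230.9 273.7] tilt 59.9 axes [1.7 8.3]
-125 [230.5 274.4] tilt 54.8 axes [1.7 8.3]
15 229.86666666666667 272.6
meas tilt 69.53012252055555 [2.00856924 4.79020685]
```

View pics/c3.png

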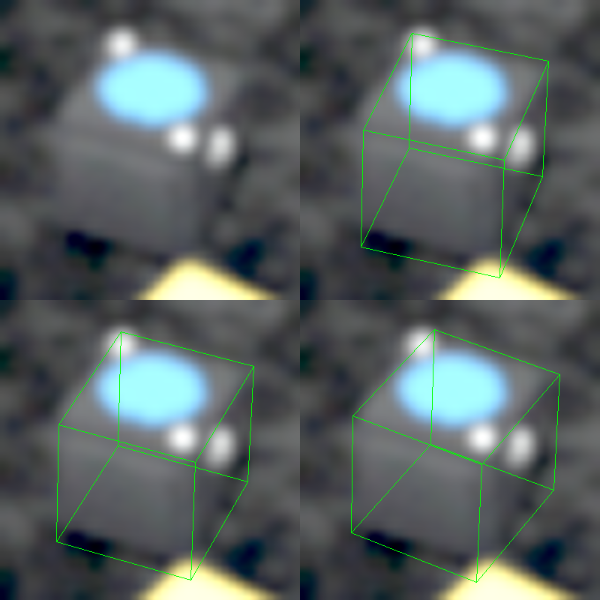

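The rows are not in the units I measure in: shifts go in shares of 50 mm and turns go in shares of 2 rad. I convert before sending: -0.0358 m is -0.716, 0.025 m is 0.5, 0.125 rad / 2 = 0.0625.

```bash
echo '{"segments": [[0, 0, 0, 0.0625, 0], [0.5, -0.716, 0, 0, 0], [0.5, -0.716, 0, 0, 0], [0.5, -0.716, 0, 0, 0], [0.5, -0.716, 0, 0, 0], [0.5, -0.716, 0, 0, 0], [0.5, -0.716, 0, 0, 0], [0.5, -0.716, 0, 0, 0], [0.5, -0.716, 0, 0, 0], [0.5, -0.716, 0, 0, 0], [0.5, -0.716, 0, 0, 0], [0.5, -0.716, 0, 0, 0], [0.5, -0.716, 0, 0, 0], [0.5, -0.716, 0, 0, 0], [0.5, -0.716, 0, 0, 0], [0.5, -0.716, 0, 0, 0], [0.5, -0.716, 0, 0, 0], [0, 0, 0, 0, 0]]}' > mv.in && python3 -m creep mv.in
```

```text
t: 2.5
eef_pos: [0.4955, -0.0176, 0.232]
tool_rot: [-0.001, 0.997, 0.079, 0.002]
contact_force: [-0.4, 0.2, -0.2]
gripper_width: 0.002
grasp_force: 0.0
```

Scaled: 0.04 m is 0.8, 0.006 m is 0.12, 0.009 rad / 2 = 0.0045.

```bash
echo '{"segments": [[0, 0.12, 0.8, 0.0045, 0], [0, 0, 0.8, 0, 0], [0, 0, 0.8, 0, 0], [0, 0, 0.8, 0, 0], [0, 0, 0.7, 0, 0], [0, 0, 0, 0, 0], [0, 0, 0, 0, 0]]}' > mv.in && python3 -m creep mv.in; echo '{"segments": [[0.2, 0, 0, 0, 0], [0.2, 0, 0, 0, 0], [0.2, 0, 0, 0, 0], [0.1, 0, 0, 0, 0], [0, 0, 0, 0, 0], [0, 0, 0, 0, 0]]}' > mv.in && python3 -m creep mv.in
```

```text
t: 3.2
eef_pos: [0.4941, -0.0304, 0.0367]
tool_rot: [0.0, 0.998, 0.07, -0.0]
contact_force: [0.2, -0.4, 0.9]
gripper_width: -0.005
grasp_force: 0.0
t: 3.8
eef_pos: [0.5285, -0.0252, 0.0363]
tool_rot: [0.0, 0.998, 0.07, -0.0]
contact_force: [-0.4, -0.4, -0.2]
gripper_width: 0.003
grasp_force: 0.0
```

Scaled: -0.005 m is -0.1, 0.003 m is 0.06, -0.009 rad / 2 = -0.0045.

```bash
echo '{"segments": [[0.06, -0.1, 0.06, -0.0045, 0], [0.06, 0, 0, 0, 0], [0.04, 0, 0, 0, 0], [0, 0, 0, 0, 0]]}' > mv.in && python3 -m creep mv.in; for i in 1; do :; done; echo '{"segments": [[0.04, 0, 0, 0, 0], [0.04, 0, 0, 0, 0], [0, 0, 0, 0, 0]]}' > mv.in && python3 -m creep mv.in;echo '{"segments": [[0.04, 0, 0, 0, 0], [0.04, 0, 0, 0, 0], [0, 0, 0, 0, 0]]}' > mv.in && python3 -m creep mv.in
```

```text
t: 4.2
eef_pos: [0.5363, -0.0189, 0.0333]
tool_rot: [-0.0, 0.997, 0.074, 0.0]
contact_force: [0.6, -0.2, 0.1]
gripper_width: 0.0
grasp_force: 0.0
t: 4.5
eef_pos: [0.5403, -0.0184, 0.0334]
tool_rot: [-0.0, 0.997, 0.074, 0.0]
contact_force: [-0.5, 0.3, -0.4]
gripper_width: -0.001
grasp_force: 0.0
t: 4.8
eef_pos: [0.5443, -0.0178, 0.0334]
tool_rot: [-0.0, 0.997, 0.074, 0.0]
contact_force: [0.1, -0.3, -0.2]
gripper_width: 0.001
grasp_force: 0.0
```

Scaled: 0.001 m is 0.02.

```bash
echo '{"segments": [[0.02, 0, 0, 0, 0], [0.02, 0, 0, 0, 0], [0, 0, 0, 0, 0]]}' > mv.in && python3 -m creep mv.in;echo '{"segments": [[0.02, 0, 0, 0, 0], [0.02, 0, 0, 0, 0], [0, 0, 0, 0, 0]]}' > mv.in && python3 -m creep mv.in; echo '{"segments": [[0.02, 0, 0, 0, 0], [0.02, 0, 0, 0, 0], [0, 0, 0, 0, 0]]}' > mv.in && python3 -m creep mv.in
```

```text
t: 5.1
eef_pos: [0.5459, -0.0175, 0.0333]
tool_rot: [-0.0, 0.997, 0.074, 0.0]
contact_force: [-0.1, -0.1, -0.1]
gripper_width: 0.0
grasp_force: 0.0
t: 5.4
eef_pos: [0.5472, -0.0174, 0.0331]
tool_rot: [0.0, 0.997, 0.074, -0.001]
contact_force: [-2.9, -1.9, 3.2]
gripper_width: 0.004
grasp_force: 1.6
t: 5.7
eef_pos: [0.5497, -0.017, 0.0331]
tool_rot: [0.0, 0.997, 0.074, -0.0]
contact_force: [-2.9, -0.8, 0.4]
gripper_width: 0.003
grasp_force: 1.6
```

Scaled: 0.001 m is 0.02.

```bash
echo '{"segments": [[0.02, 0, 0, 0, 0], [0.02, 0, 0, 0, 0], [0, 0, 0, 0, 0]]}' > mv.in && python3 -m creep mv.in;echo '{"segments": [[0.012, 0, 0, 0, 0], [0, 0, 0, 0, 0]]}' > mv.in && python3 -m creep mv.in; echo '{"segments": [[0.012, 0, 0, 0, 0], [0, 0, 0, 0, 0]]}' > mv.in && python3 -m creep mv.in
```

```text
t: 6.0
eef_pos: [0.5519, -0.0167, 0.0331]
tool_rot: [-0.0, 0.997, 0.074, 0.0]
contact_force: [-3.1, -0.4, -0.8]
gripper_width: -0.001
grasp_force: 1.3
t: 6.2
eef_pos: [0.5524, -0.0166, 0.0332]
tool_rot: [0.0, 0.997, 0.074, -0.0]
contact_force: [-2.4, -0.9, -2.4]
gripper_width: -0.002
grasp_force: 1.2
t: 6.4
eef_pos: [0.5528, -0.0165, 0.0332]
tool_rot: [0.0, 0.997, 0.074, -0.0]
contact_force: [-2.8, 0.4, -0.9]
gripper_width: -0.001
grasp_force: 1.6
```

```bash
for s in 1; do echo '{"segments": [[0.012, 0, 0, 0, 0], [0, 0, 0, 0, 0]]}' > mv.in && python3 -m creep mv.in | sed -n '1,2p;4p'; echo '{"segments": [[0.012, 0, 0, 0, 0], [0, 0, 0, 0, 0]]}' > mv.in && python3 -m creep mv.in| sed -n '2p;4p'; done
```

```text
t: 6.6
eef_pos: [0.5531, -0.0165, 0.0332]
contact_force: [-4.8, -0.3, -1.1]
eef_pos: [0.5533, -0.0165, 0.0332]
contact_force: [-5.7, -1.0, 1.5]
```

Scaled: 0.0006 m is 0.012.

```bash
echo '{"segments": [[0.012, 0, 0, 0, 0], [0, 0, 0, 0, 0]]}' > mv.in && python3 -m creep mv.in | sed -n '1,2p;4p'; echo '{"segments": [[0.012, 0, 0, 0, 0], [0, 0, 0, 0, 0]]}' > mv.in && python3 -m creep mv.in| sed -n '2p;4p';  echo '{"segments": [[0.01, 0, 0, 0, 0], [0, 0, 0, 0, 0]]}' > mv.in && python3 -m creep mv.in| sed -n '2p;4p'
```

```text
t: 7.0
eef_pos: [0.5535, -0.0165, 0.0331]
contact_force: [-8.1, -0.6, 2.6]
eef_pos: [0.5537, -0.0164, 0.0331]
contact_force: [-8.0, -0.4, 4.0]
eef_pos: [0.5539, -0.0164, 0.0331]
contact_force: [-9.5, -1.4, 4.8]
```

Scaled: 0.0006 m is 0.012.

```bash
echo '{"segments": [[0.012, 0, 0, 0, 0], [0, 0, 0, 0, 0]]}' > mv.in && python3 -m creep mv.in | sed -n '1,2p;4p'; echo '{"segments": [[0.012, 0, 0, 0, 0], [0, 0, 0, 0, 0]]}' > mv.in && python3 -m creep mv.in| sed -n '2p;4p';  echo '{"segments": [[0.01, 0, 0, 0, 0], [0, 0, 0, 0, 0]]}' > mv.in && python3 -m creep mv.in| sed -n '2p;4p'
```

```text
t: 7.6
eef_pos: [0.5541, -0.0164, 0.0332]
contact_force: [-10.6, -1.3, 6.7]
eef_pos: [0.5543, -0.0163, 0.0331]
contact_force: [-12.1, -1.5, 7.0]
eef_pos: [0.5544, -0.0163, 0.0331]
contact_force: [-13.1, -0.6, 9.2]
```

Scaled: -0.0005 m is -0.01.

```bash
echo '{"segments": [[0, 0, -0.01, 0, 0], [0, 0, 0, 0, 0]]}' > mv.in && python3 -m creep mv.in | sed -n '1,2p;4p'; echo '{"segments": [[0.008, 0, -0.006, 0, 0], [0, 0, 0, 0, 0]]}' > mv.in && python3 -m creep mv.in| sed -n '2p;4p'
```

```text
t: 8.2
eef_pos: [0.5542, -0.0164, 0.0332]
contact_force: [-12.1, -1.8, 5.1]
eef_pos: [0.5542, -0.0164, 0.0332]
contact_force: [-11.6, -1.8, 2.6]
```

Scaled: 0.0006 m is 0.012.

```bash
echo '{"segments": [[0.012, 0, 0, 0, 0], [0, 0, 0, 0, 0]]}' > mv.in && python3 -m creep mv.in | sed -n '1,2p;4p'; echo '{"segments": [[0.01, 0, 0, 0, 0], [0, 0, 0, 0, 0]]}' > mv.in && python3 -m creep mv.in| sed -n '2p;4p';  echo '{"segments": [[0.008, 0, 0, 0, 0], [0, 0, 0, 0, 0]]}' > mv.in && python3 -m creep mv.in| sed -n '2p;4p'
```

```text
t: 8.6
eef_pos: [0.5544, -0.0164, 0.0332]
contact_force: [-13.2, -1.1, 4.3]
eef_pos: [0.5546, -0.0163, 0.0332]
contact_force: [-13.9, -1.0, 6.0]
eef_pos: [0.5547, -0.0163, 0.0332]
contact_force: [-14.0, -1.6, 6.5]
```

Scaled: 0.0006 m is 0.012, -0.0002 m is -0.004.

```bash
echo '{"segments": [[0.012, 0, -0.004, 0, 0], [0, 0, 0, 0, 0]]}' > mv.in && python3 -m creep mv.in | sed -n '1,2p;4p'; echo '{"segments": [[-0.2, 0, 0, 0, 0], [-0.6, 0, 0, 0, 0], [-0.4, 0, -0.6, 0, 0], [0, 0, -1, 0, 0], [0, 0, -1, 0, 0.3], [0, 0, -1, 0, 0.7], [0, 0, 0, 0, 0.7], [0, 0, 0, 0, 0.7], [0, 0, 0, 0, 0.7], [0, 0, 0, 0, 0.7]]}' > mv.in && python3 -m creep mv.in; python3 - <<'E'
from fit import *
t=eyes.read_camera("top");cv2.imwrite("pics/t2.png",cv2.resize(enh(t[170:330,250:390].astype(float),.6),(700,800))[:600])
E
```

```text
t: 9.2
eef_pos: [0.5548, -0.0163, 0.0332]
contact_force: [-15.7, -2.1, 6.2]
t: 10.2
eef_pos: [0.5002, -0.0243, 0.2131]
tool_rot: [-0.0, 0.997, 0.074, -0.001]
contact_force: [-0.2, 0.2, -0.5]
gripper_width: 0.7
grasp_force: 0.0
```

View pics/t2.png

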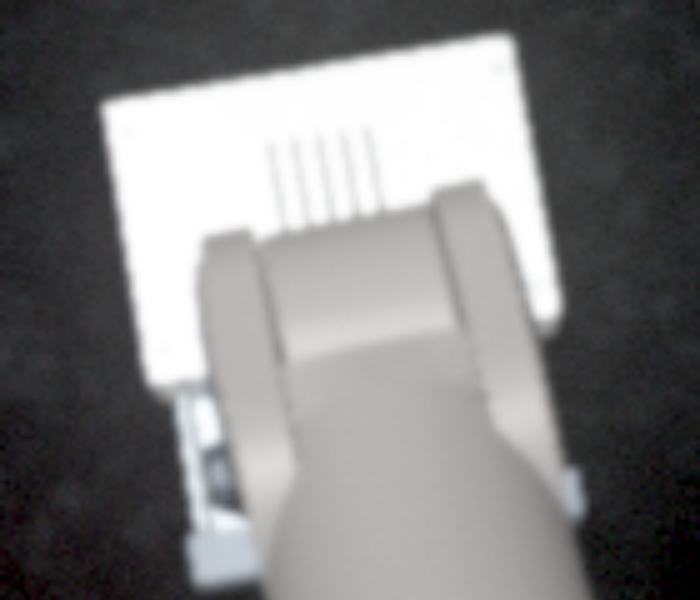

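Scaled: -0.0417 m is -0.834, 0.009 m is 0.18, -0.146 rad / 2 = -0.073.

```bash
echo '{"segments": [[0.18, -0.834, 0, 0, 0.7], [0.18, -0.834, 0, 0, 0.7], [0.18, -0.834, 0, 0, 0.7], [0.18, -0.834, 0, 0, 0.7], [0.18, -0.834, 0, 0, 0.7], [0.18, -0.834, 0, 0, 0.7], [0, 0, 0.4, -0.073, 0.7], [0, 0, 0.4, -0.073, 0.7], [0, 0, 0.4, -0.073, 0.7], [0, 0, 0.4, -0.073, 0.7], [0, 0, 0, -0.073, 0.7], [0, 0, 0, -0.073, 0.7], [0, 0, 0, -0.073, 0.7], [0, 0, 0, 0, 0.7], [0, 0, 0, 0, 0.7]]}' > mv.in && python3 -m creep mv.in; python3 - <<'E'
from fit import *
o=monitor.get_obs();print(o["q"],o["eef_pos"],o["tool_rot"])
for n in("side","top"): np.save(n+"b.npy",avg(n,3))
t=np.load("topb.npy");s=np.load("sideb.npy")
A=cv2.resize(enh(t[170:320,190:390],.6),(800,600));cv2.imwrite("pics/t3.png",A)
E
```

```text
t: 11.75
eef_pos: [0.5166, 0.231, 0.1335]
tool_rot: [-0.0, 0.835, 0.551, -0.001]
contact_force: [-0.3, 0.6, -0.0]
gripper_width: 0.697
grasp_force: 0.0
[ 0.00542241  0.5059028  -0.69395845  1.87208252  0.40266126  0.90887901
 -1.28406947] [0.51664643 0.23096969 0.13351006] [-4.13068686e-04  8.34579448e-01  5.50887136e-01 -5.81832725e-04]
```

View pics/t3.png

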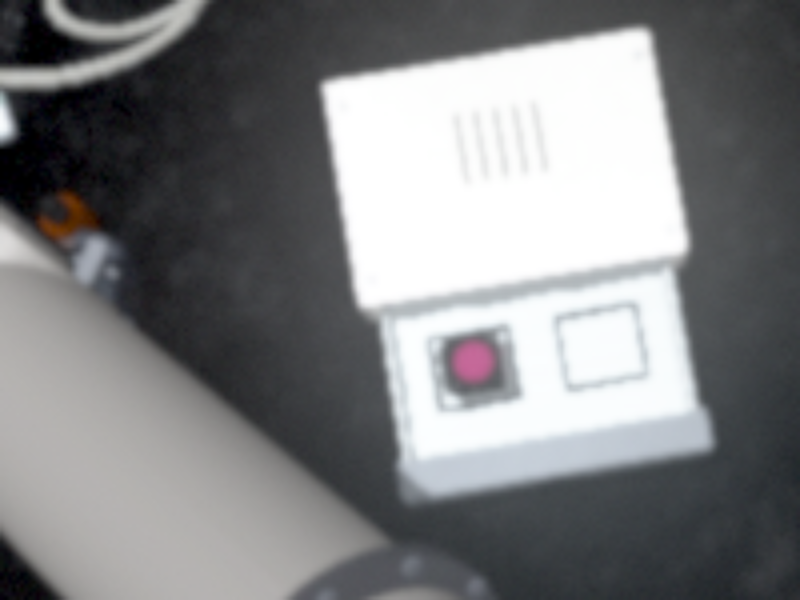

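Scaled: 0.025 m is 0.5, 0.02 m is 0.4.

```bash
python3 - <<'E'
from fit import *
T=lambda x,y:(190+x/4-.4,170+y/4-.4)
q=[(556,317),(637,303),(648,375),(565,390)]
P=np.array([plane("top",T(*p),.025) for p in q]);c=P.mean(0);print("nest rim ctr",c,[np.linalg.norm(P[i]-P[i-1]) for i in range(4)])
D=[plane("top",T(*p),.0565) for p in((402,500),(714,450))];d=(D[0]+D[1])/2;print(D,d,"yaw",np.arctan2(D[0][0]-D[1][0],D[1][1]-D[0][1]))
r=[plane("top",T(*p),.062) for p in((362,312),(690,260),(650,27),(321,83))];print(np.array(r))
yaw=np.arctan2(-(r[0]-r[1])[0],(r[0]-r[1])[1]);print("roof yaw",yaw)
f=(r[0]+r[1])/2
for yaw in(yaw,.149):
    print("nest right from roof front",f+R(yaw)@[-.119+.076,-.04,0], "door0",f+R(yaw)@[-.024,0,0])
q=[(429,340),(508,327),(520,396),(440,410)];P=np.array([plane("top",T(*p),.025) for p in q]);print("left rim",P.mean(0), "disc",plane("top",T(474,362),.053))
E
echo '{"segments": [[0, 0, 0.5, 0, 0.7], [0, 0, 0.5, 0, 0.7], [0, 0, 0.5, 0, 0.7], [0, 0, 0.5, 0, 0.7], [0, 0, 0.4, 0, 0.7], [0, 0, 0.15, 0, 0.7], [0, 0, 0, 0, 0.7], [0, 0, 0, 0, 0.7]]}' > mv.in && python3 -m creep mv.in 25
```

```text
nest rim ctr [ 0.54292887 -0.05648333  0.025     ] [np.float64(0.0456000590316068), np.float64(0.05077617483687932), np.float64(0.04520540597275042), np.float64(0.051817690174086446)]
[array([0.44952564, 0.0650156 , 0.0565    ]), array([ 0.47481228, -0.12132875,  0.0565    ])] [ 0.46216896 -0.02815658  0.0565    ] yaw -3.0067180348123377
[[ 0.56219149  0.0872979   0.062     ]
 [ 0.5890944  -0.11047925  0.062     ]
 [ 0.73451706 -0.09074395  0.062     ]
 [ 0.70412388  0.11112045  0.062     ]]
roof yaw 0.13519658853466934
nest right from roof front [ 0.53842673 -0.05702143  0.062     ] door0 [ 0.55186195 -0.01482552  0.062     ]
nest right from roof front [ 0.53905735 -0.0575308   0.062     ] door0 [ 0.55190886 -0.01515346  0.062     ]
left rim [0.53116995 0.02207909 0.025     ] disc [0.53149594 0.02099    0.053     ]
t: 12.85
eef_pos: [0.5175, 0.2315, 0.0076]
tool_rot: [0.0, 0.834, 0.552, 0.001]
contact_force: [-0.2, 0.2, 0.5]
gripper_width: 0.697
grasp_force: 0.0
```

Scaled: -0.03 m is -0.6, -0.02 m is -0.4.

```bash
echo '{"segments": [[0, 0, 0, 0, 0.35], [0, 0, 0, 0, 0.2], [0, 0, 0, 0, 0.2], [0, 0, 0, 0, 0.2], [0, 0, 0, 0, 0.2], [0, 0, 0, 0, 0.2]]}' > mv.in && python3 -m creep mv.in 25; echo '{"segments": [[0, 0, -0.4, 0, 0.2], [0, 0, -0.6, 0, 0.2], [0, 0, -0.6, 0, 0.2], [0, 0, -0.6, 0, 0.2], [0, 0, 0, 0, 0.2], [0, 0, 0, 0, 0.2]]}' > mv.in && python3 -m creep mv.in; python3 - <<'E'
from fit import *
o=monitor.get_obs();e=o["eef_pos"];print(e,o["tool_rot"],proj("side",e),proj("top",e))
s=avg("side",4);np.save("sidec.npy",s);u=proj("side",e)[0].round().astype(int);print(u)
cv2.imwrite("pics/s4.png",cv2.resize(enh(s[u[1]-40:u[1]+35,u[0]-50:u[0]+50],.45),(800,600),interpolation=cv2.INTER_CUBIC))
E
```

```text
t: 13.45
eef_pos: [0.5178, 0.2315, 0.0079]
tool_rot: [0.0, 0.834, 0.552, 0.001]
contact_force: [-0.5, -0.8, 7.1]
gripper_width: 0.394
grasp_force: 26.1
t: 14.05
eef_pos: [0.5173, 0.2309, 0.1174]
tool_rot: [0.0, 0.834, 0.552, 0.001]
contact_force: [0.2, 0.1, -0.9]
gripper_width: 0.393
grasp_force: 25.3
[0.51729621 0.23093489 0.11735153] [3.63025202e-04 8.33599073e-01 5.52369483e-01 6.38583829e-04] [[336.31442382 275.9843906 ]] [[215.11349118 265.0001703 ]]
[336 276]
```

View pics/s4.png

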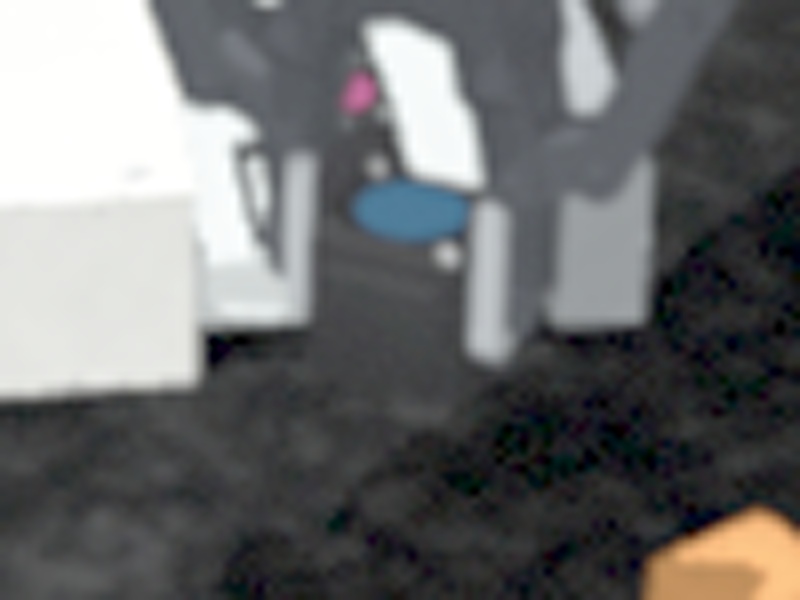

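Scaled: -0.1375 rad / 2 = -0.0688.

```bash
python3 - <<'E'
from fit import *
S=lambda x,y:(286+x/8-.45,236+y/8-.45)
o=monitor.get_obs();e=o["eef_pos"]
p=plane("side",S(412,210.5),e[2]-.0079+.035);print("cube ctr",p)
ps=67.04*np.pi/180;d=p-e;print("tool x off",d[0]*np.cos(ps)+d[1]*np.sin(ps),"tool y off",d[0]*np.sin(ps)-d[1]*np.cos(ps))
ps=np.radians(98.54)
for off in(0,):
    D=np.array([.5430,-.0565])-e[:2];print("move tool",D@[np.cos(ps),np.sin(ps)],D@[np.sin(ps),-np.cos(ps)])
E
echo '{"segments": [[0, 0, 0, -0.0688, 0.2], [0, 0, 0, -0.0688, 0.2], [0, 0, 0, -0.0688, 0.2], [0, 0, 0, -0.0688, 0.2], [0, 0, 0, 0, 0.2], [0, 0, 0, 0, 0.2]]}' > mv.in && python3 -m creep mv.in
```

```text
cube ctr [0.51674469 0.22700948 0.14267418]
tool x off -0.003051181785078546 tool y off 0.001857876444863389
move tool -0.2878372587543042 -0.016147050833921844
t: 14.85
eef_pos: [0.5166, 0.2309, 0.1161]
tool_rot: [-0.0, 0.654, 0.757, -0.0]
contact_force: [0.2, -0.4, -1.1]
gripper_width: 0.396
grasp_force: 25.3
```

Scaled: -0.0409 m is -0.818, -0.0024 m is -0.048.

```bash
echo '{"segments": [[-0.818, -0.048, 0, 0, 0.2], [-0.818, -0.048, 0, 0, 0.2], [-0.818, -0.048, 0, 0, 0.2], [-0.818, -0.048, 0, 0, 0.2], [-0.818, -0.048, 0, 0, 0.2], [-0.818, -0.048, 0, 0, 0.2], [-0.818, -0.048, 0, 0, 0.2], [0, 0, 0, 0, 0.2], [0, 0, 0, 0, 0.2], [0, 0, 0, 0, 0.2]]}' > mv.in && python3 -m creep mv.in;python3 - <<'E'
from fit import *
e=monitor.get_obs()["eef_pos"];ps=np.radians(98.5);D=np.array([.5430,-.0565])-e[:2];print(D,D@[np.cos(ps),np.sin(ps)]+.0015,D@[np.sin(ps),-np.cos(ps)])
E
```

```text
t: 15.85
eef_pos: [0.5431, -0.0531, 0.1168]
tool_rot: [-0.0, 0.652, 0.758, 0.0]
contact_force: [0.3, -0.1, -0.1]
gripper_width: 0.394
grasp_force: 25.3
[-5.07765231e-05 -3.41943010e-03] -0.001874365362479868 -0.0005556427360210717
```

Descend to just above the rim and check in the side picture before letting go.

```bash
echo '{"segments": [[-0.04, -0.01, 0.4, 0, 0.2], [0, 0, 0.4, 0, 0.2], [0, 0, 0.4, 0, 0.2], [0, 0, 0.3, 0, 0.2], [0, 0, 0, 0, 0.2], [0, 0, 0, 0, 0.2]]}' > mv.in && python3 -m creep mv.in;python3 - <<'E'
from fit import *
o=monitor.get_obs();e=o["eef_pos"];print(e)
W=[]
for n,(r,cc) in(("side",((200,275),(270,370))),("top",((225,300),(275,375)))):
    s=avg(n,4);np.save(n+"d.npy",s);W.append(cv2.resize(enh(s[r[0]:r[1],cc[0]:cc[1]],.45),(800,600),interpolation=cv2.INTER_CUBIC))
cv2.imwrite("pics/s5.png",W[0])
E
```

```text
t: 16.45
eef_pos: [0.5431, -0.0555, 0.0421]
tool_rot: [-0.0, 0.652, 0.758, 0.0]
contact_force: [-0.2, 0.0, -0.4]
gripper_width: 0.393
grasp_force: 25.3
[ 0.5431213  -0.05554081  0.04207382]
```

View pics/s5.png

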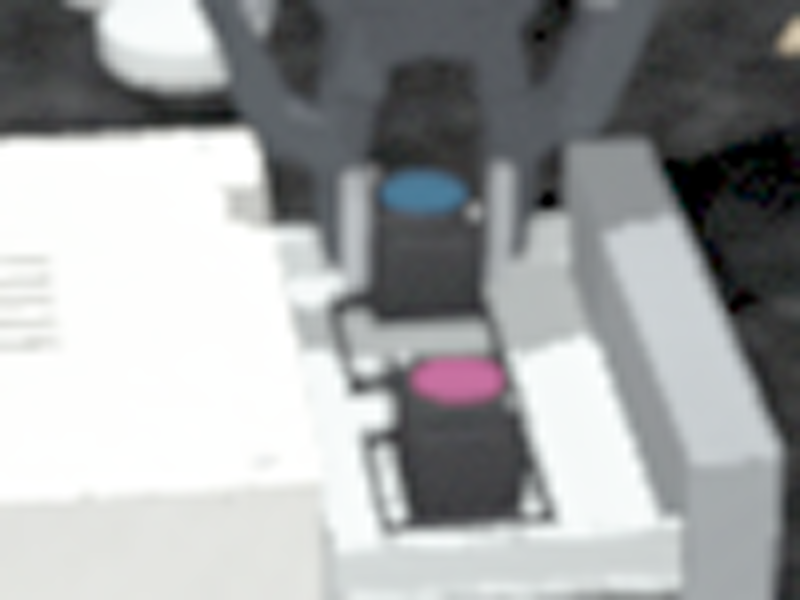

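```bash
python3 - <<'E'
from fit import *
np.set_printoptions(precision=1,suppress=True)
K=lambda n,P:(proj(n,P)-[270,200]+.45)*8
c=np.array([.5430,-.0565,.025]);B=R(.149)
cor=np.array([[x,y,0] for x,y in((.024,.0265),(.024,-.0265),(-.024,.0265),(-.024,-.0265))])
print("right",K("side",c+cor@B.T).tolist())
print("left",K("side",c+B@[0,.08,0]+cor@B.T).tolist())
print("TCP cube disc", K("side",[.5431,-.0555,.0421-.0079+.035]),"seen 424,192")
print("stored ctr if centred",K("side",c+B@[0,.08,0]+[0,0,.028]),"seen 458,381")
np.set_printoptions(precision=4)
S=lambda x,y:(270+x/8-.45,200+y/8-.45)
print(plane("side",S(424,192),.0692),plane("side",S(388,528),.025),plane("side",S(550,518),.025),plane("side",S(355,388),.025),plane("side",S(335,303),.025))
E
```

```text
right [[351.7797089692973, 384.6921082347716], [330.49743994574703, 296.9846213536845], [518.8744192981654, 375.4182105531223], [490.64962623939994, 288.56297154814604]]
left [[387.73296271947186, 532.8609678679474], [363.3637021358478, 432.43151645114096], [566.5262066643337, 522.055508197279], [534.2317243113399, 422.67674650109177]]
TCP cube disc [[424.6 201. ]] seen 424,192
stored ctr if centred [[464.9 386.7]] seen 458,381
[ 0.5434 -0.0613  0.0692] [0.5509 0.0499 0.025 ] [0.5078 0.0434 0.025 ] [ 0.5618 -0.0249  0.025 ] [ 0.5692 -0.0754  0.025 ]
```

```bash
python3 - <<'E'
from fit import *
np.set_printoptions(precision=4,suppress=True)
S=lambda x,y:(270+x/8-.45,200+y/8-.45)
f=lambda im,x0,x1,y0,y1:None
s=np.load("sided.npy")
# centroids of discs by colour
blue=s[...,0]-s[...,2]; pink=s[...,2]-s[...,1]
def cen(w,x0,x1,y0,y1,th):
    a=np.where(w[y0:y1,x0:x1]>th,w[y0:y1,x0:x1],0);ys,xs=np.mgrid[y0:y1,x0:x1];return (a*xs).sum()/a.sum(),(a*ys).sum()/a.sum()
b=cen(blue,314,331,217,231,35);p=cen(pink,318,337,240,256,30);print(b,p,S(424,192),S(458,381))
B=R(.149)
for bias in(0,.002):
    L=plane("side",b,.0692+bias);Q=plane("side",p,.053+bias);print(L,Q,"in box axes",B.T@(L-Q))
t=np.load("topb.npy");pk=t[...,2]-t[...,1];c=cen(pk,298,320,250,270,25);print("stored top",c,plane("top",c,.053))
E
```

```text
(np.float64(322.35013301803133), np.float64(223.62666272539167)) (np.float64(326.8581551388976), np.float64(246.9189189189189)) (322.55, 223.55) (326.8, 247.175)
[ 0.5438 -0.0608  0.0692] [0.5329 0.0184 0.053 ] in box axes [-0.0009 -0.08    0.0162]
[ 0.5438 -0.0568  0.0712] [0.5329 0.022  0.055 ] in box axes [-0.0009 -0.0796  0.0162]
stored top (np.float64(307.88257731958765), np.float64(259.9175773195877)) [0.532  0.0215 0.053 ]
```

The rows are not in the units I measure in: shifts go in shares of 50 mm and turns go in shares of 2 rad. I convert before sending: 0.005 m is 0.1, 0.002 m is 0.04.

```bash
echo '{"segments": [[0.016, 0, 0.1, 0, 0.2], [0, 0, 0.1, 0, 0.2], [0, 0, 0.04, 0, 0.2], [0, 0, 0, 0, 0.2]]}' > mv.in && python3 -m creep mv.in; echo '{"segments": [[0, 0, 0.04, 0, 0.2], [0, 0, 0, 0, 0.2], [0, 0, 0, 0, 0.2]]}' > mv.in && python3 -m creep mv.in
```

```text
t: 17.25
eef_pos: [0.5424, -0.0557, 0.0292]
tool_rot: [-0.0, 0.652, 0.758, -0.0]
contact_force: [-0.2, 0.3, -0.6]
gripper_width: 0.391
grasp_force: 25.3
t: 17.55
eef_pos: [0.5429, -0.0558, 0.0278]
tool_rot: [0.0, 0.652, 0.758, 0.0]
contact_force: [-0.3, -0.8, -0.6]
gripper_width: 0.393
grasp_force: 25.3
```

Scaled: 0.001 m is 0.02.

```bash
echo '{"segments": [[0, 0, 0.02, 0, 0.2], [0, 0, 0, 0, 0.2], [0, 0, 0, 0, 0.2]]}' > mv.in && python3 -m creep mv.in; echo '{"segments": [[0, 0, 0, 0, 0.44], [0, 0, 0, 0, 0.5], [0, 0, 0, 0, 0.53], [0, 0, 0, 0, 0.53]]}' > mv.in && python3 -m creep mv.in; echo '{"segments": [[0, 0, -0.2, 0, 0.53], [0, 0, -0.4, 0, 0.53], [0, 0, -0.8, 0, 0.53], [0, 0, -0.8, 0, 0.5], [0, 0, -0.8, 0, 0.5], [0, 0, 0, 0, 0.5]]}' > mv.in && python3 -m creep mv.in; python3 - <<'E'
from fit import *
np.set_printoptions(precision=4,suppress=True)
s=avg("side",4);np.save("sidee.npy",s);blue=s[...,0]-s[...,2]; pink=s[...,2]-s[...,1]
def cen(w,x0,x1,y0,y1,th):
    a=np.where(w[y0:y1,x0:x1]>th,w[y0:y1,x0:x1],0);ys,xs=np.mgrid[y0:y1,x0:x1];return (a*xs).sum()/a.sum(),(a*ys).sum()/a.sum(),(a>0).sum()
b=cen(blue,312,333,217,238,35);p=cen(pink,318,337,240,256,30);print(b,p)
L=plane("side",b,.053);Q=plane("side",p,.053);print(L,Q,R(.149).T@(L-Q))
E
```

```text
t: 17.85
eef_pos: [0.5428, -0.0558, 0.0268]
tool_rot: [0.0, 0.652, 0.758, 0.0]
contact_force: [-0.4, 0.7, -0.7]
gripper_width: 0.395
grasp_force: 25.3
t: 18.25
eef_pos: [0.5429, -0.0558, 0.0269]
tool_rot: [0.0, 0.652, 0.758, 0.0]
contact_force: [-1.4, 0.7, -1.1]
gripper_width: 0.534
grasp_force: 0.0
t: 18.85
eef_pos: [0.5463, -0.055, 0.1829]
tool_rot: [0.004, 0.652, 0.758, 0.003]
contact_force: [1.3, 0.1, 0.9]
gripper_width: 0.498
grasp_force: 0.0
(np.float64(322.6283134284882), np.float64(230.22819691232158), np.int64(52)) (np.float64(326.83734725352946), np.float64(246.75204650610985), np.int64(58))
[ 0.5429 -0.0593  0.053 ] [0.5329 0.0177 0.053 ] [-0.0015 -0.0777  0.    ]
```

Scaled: -0.0346 m is -0.692, -0.0123 m is -0.246, 0.1425 rad / 2 = 0.0713.

```bash
echo '{"segments": [[0, 0, 0, 0.0713, 0.3], [0, 0, 0, 0.0713, 0], [0, 0, 0, 0.0713, 0], [0, 0, 0, 0.0713, 0], [0, 0, 0, 0.0713, 0], [0, 0, 0, 0.0713, 0], [0, 0, 0, 0.0713, 0], [0, 0, 0, 0.0713, 0], [0, 0, 0, 0.0713, 0], [0, 0, 0, 0.0713, 0], [0, 0, 0, 0.0713, 0], [-0.692, -0.246, 0, 0, 0], [-0.692, -0.246, 0, 0, 0], [-0.692, -0.246, 0, 0, 0], [0, 0, 0, 0, 0], [0, 0, 0, 0, 0], [0, 0, 0, 0, 0]]}' > mv.in && python3 -m creep mv.in
```

```text
t: 20.75
eef_pos: [0.4354, -0.0352, 0.1766]
tool_rot: [-0.0, 0.997, 0.076, 0.0]
contact_force: [0.1, 0.5, -0.2]
gripper_width: -0.001
grasp_force: 0.0
```

Scaled: 0.04 m is 0.8, 0.023 m is 0.46.

```bash
echo '{"segments": [[0, 0, 0.8, 0, 0], [0, 0, 0.8, 0, 0], [0, 0, 0.8, 0, 0], [0, 0, 0.46, 0, 0], [0, 0, 0, 0, 0], [0, 0, 0, 0, 0]]}' > mv.in && python3 -m creep mv.in; echo '{"segments": [[0.08, 0, 0, 0, 0], [0.08, 0, 0, 0, 0], [0.08, 0, 0, 0, 0], [0.04, 0, 0, 0, 0], [0.04, 0, 0, 0, 0], [0.04, 0, 0, 0, 0], [0.04, 0, 0, 0, 0], [0, 0, 0, 0, 0]]}' > mv.in && python3 -m creep mv.in
```

```text
t: 21.35
eef_pos: [0.4353, -0.0349, 0.0337]
tool_rot: [-0.0, 0.997, 0.077, -0.0]
contact_force: [0.4, 0.1, -0.2]
gripper_width: 0.002
grasp_force: 0.0
t: 22.15
eef_pos: [0.4542, -0.0322, 0.0337]
tool_rot: [0.0, 0.997, 0.077, -0.0]
contact_force: [-1.3, 0.5, 0.1]
gripper_width: 0.003
grasp_force: 0.4
```

Scaled: 0.003 m is 0.06, 0.002 m is 0.04.

```bash
echo '{"segments": [[0.04, 0, 0, 0, 0], [0.06, 0, 0, 0, 0], [0.06, 0, 0, 0, 0], [0.06, 0, 0, 0, 0], [0.06, 0, 0, 0, 0], [0.06, 0, 0, 0, 0]]}' > mv.in && python3 -m creep mv.in;  echo '{"segments": [[0.08, 0, 0, 0, 0], [0.08, 0, 0, 0, 0], [0.08, 0, 0, 0, 0], [0.08, 0, 0, 0, 0], [0.08, 0, 0, 0, 0], [0.08, 0, 0, 0, 0], [0.08, 0, 0, 0, 0], [0.08, 0, 0, 0, 0], [0.08, 0, 0, 0, 0], [0.08, 0, 0, 0, 0]]}' > mv.in && python3 -m creep mv.in
```

```text
t: 22.75
eef_pos: [0.4713, -0.0296, 0.0337]
tool_rot: [0.0, 0.997, 0.076, -0.0]
contact_force: [-2.0, -1.1, -1.5]
gripper_width: -0.003
grasp_force: 1.2
t: 23.75
eef_pos: [0.5109, -0.0235, 0.0338]
tool_rot: [0.0, 0.997, 0.076, -0.0]
contact_force: [-2.7, -3.6, -1.5]
gripper_width: 0.002
grasp_force: 1.8
```

Scaled: 0.004 m is 0.08, 0.003 m is 0.06.

```bash
echo '{"segments": [[0.08, 0, 0, 0, 0], [0.08, 0, 0, 0, 0], [0.08, 0, 0, 0, 0], [0.08, 0, 0, 0, 0], [0.08, 0, 0, 0, 0], [0.08, 0, 0, 0, 0], [0.08, 0, 0, 0, 0], [0.08, 0, 0, 0, 0], [0.06, 0, 0, 0, 0], [0.04, 0, 0, 0, 0], [0, 0, 0, 0, 0]]}' > mv.in && python3 -m creep mv.in;  echo '{"segments": [[0.02, 0, 0, 0, 0], [0.02, 0, 0, 0, 0], [0, 0, 0, 0, 0]]}' > mv.in && python3 -m creep mv.in; echo '{"segments": [[0.016, 0, 0, 0, 0], [0, 0, 0, 0, 0]]}' > mv.in && python3 -m creep mv.in
```

```text
t: 24.85
eef_pos: [0.5479, -0.0176, 0.0339]
tool_rot: [-0.0, 0.997, 0.077, 0.0]
contact_force: [-1.9, -2.3, -1.2]
gripper_width: 0.003
grasp_force: 1.3
t: 25.15
eef_pos: [0.5497, -0.0172, 0.0339]
tool_rot: [-0.0, 0.997, 0.077, 0.0]
contact_force: [-2.0, -1.5, -0.4]
gripper_width: -0.0
grasp_force: 1.3
t: 25.35
eef_pos: [0.5505, -0.0171, 0.034]
tool_rot: [-0.0, 0.997, 0.077, 0.0]
contact_force: [-2.1, -2.5, -0.5]
gripper_width: 0.003
grasp_force: 1.1
```

Buffer begins near 0.5529; add a little upward bias while pressing.

Scaled: 0.001 m is 0.02.

```bash
echo '{"segments": [[0.02, 0, 0, 0, 0], [0.02, 0, 0, 0, 0], [0, 0, 0, 0, 0]]}' > mv.in && python3 -m creep mv.in|sed -n '1,2p;4p'; echo '{"segments": [[0.012, 0, 0, 0, 0], [0.012, 0, 0, 0, 0], [0, 0, 0, 0, 0]]}' > mv.in && python3 -m creep mv.in|sed -n '2p;4p'; echo '{"segments": [[0.012, 0, -0.002, 0, 0], [0, 0, 0, 0, 0]]}' > mv.in && python3 -m creep mv.in|sed -n '2p;4p'; echo '{"segments": [[0.012, 0, -0.002, 0, 0], [0, 0, 0, 0, 0]]}' > mv.in && python3 -m creep mv.in|sed -n '2p;4p'
```

```text
t: 25.65
eef_pos: [0.5524, -0.0167, 0.0339]
contact_force: [-2.7, -1.8, 0.9]
eef_pos: [0.553, -0.0167, 0.0339]
contact_force: [-4.6, -2.2, 3.9]
eef_pos: [0.5532, -0.0166, 0.0339]
contact_force: [-5.2, -1.9, 5.0]
eef_pos: [0.5534, -0.0166, 0.0339]
contact_force: [-7.2, -1.1, 4.7]
```

Scaled: 0.0005 m is 0.01, -0.0001 m is -0.002.

```bash
echo '{"segments": [[0.01, 0, -0.002, 0, 0], [0, 0, 0, 0, 0]]}' > mv.in && python3 -m creep mv.in|sed -n '2p;4p'; echo '{"segments": [[0.01, 0, -0.002, 0, 0], [0, 0, 0, 0, 0]]}' > mv.in && python3 -m creep mv.in|sed -n '2p;4p'
```

```text
eef_pos: [0.5535, -0.0166, 0.0339]
contact_force: [-7.1, -1.5, 5.3]
eef_pos: [0.5537, -0.0166, 0.0339]
contact_force: [-8.2, -2.2, 6.0]
```

Scaled: 0.0006 m is 0.012, -0.0004 m is -0.008.

```bash
echo '{"segments": [[0.012, 0, -0.008, 0, 0], [0, 0, 0, 0, 0]]}' > mv.in && python3 -m creep mv.in|sed -n '1,2p;4p'; echo '{"segments": [[0.012, 0, -0.006, 0, 0], [0, 0, 0, 0, 0]]}' > mv.in && python3 -m creep mv.in|sed -n '2p;4p'; echo '{"segments": [[0.012, 0, -0.006, 0, 0], [0, 0, 0, 0, 0]]}' > mv.in && python3 -m creep mv.in|sed -n '2p;4p'; echo '{"segments": [[0.012, 0, -0.006, 0, 0], [0, 0, 0, 0, 0]]}' > mv.in && python3 -m creep mv.in|sed -n '2p;4p'
```

```text
t: 26.95
eef_pos: [0.5537, -0.0166, 0.0339]
contact_force: [-7.2, -2.0, 4.0]
eef_pos: [0.5538, -0.0165, 0.034]
contact_force: [-9.0, -1.9, 3.4]
eef_pos: [0.5538, -0.0166, 0.034]
contact_force: [-9.1, -1.3, 1.2]
eef_pos: [0.5539, -0.0165, 0.034]
contact_force: [-9.3, -1.6, 1.0]
```

Scaled: 0.0007 m is 0.014.

```bash
echo '{"segments": [[0.014, 0, 0, 0, 0], [0, 0, 0, 0, 0]]}' > mv.in && python3 -m creep mv.in|sed -n '1,2p;4p'; echo '{"segments": [[0.014, 0, 0, 0, 0], [0, 0, 0, 0, 0]]}' > mv.in && python3 -m creep mv.in|sed -n '2p;4p'; echo '{"segments": [[0.012, 0, -0.002, 0, 0], [0, 0, 0, 0, 0]]}' > mv.in && python3 -m creep mv.in|sed -n '2p;4p'; echo '{"segments": [[0.01, 0, -0.002, 0, 0], [0, 0, 0, 0, 0]]}' > mv.in && python3 -m creep mv.in|sed -n '2p;4p'
```

```text
t: 27.75
eef_pos: [0.5542, -0.0165, 0.034]
contact_force: [-11.2, -2.7, 2.3]
eef_pos: [0.5544, -0.0164, 0.034]
contact_force: [-11.9, -2.0, 4.5]
eef_pos: [0.5546, -0.0165, 0.034]
contact_force: [-13.7, -2.1, 5.0]
eef_pos: [0.5547, -0.0164, 0.034]
contact_force: [-15.6, -2.7, 5.1]
```

Scaled: 0.0004 m is 0.008, -0.0001 m is -0.002.

```bash
echo '{"segments": [[0.008, 0, -0.002, 0, 0], [0, 0, 0, 0, 0]]}' > mv.in && python3 -m creep mv.in|sed -n '2p;4p'; echo '{"segments": [[-0.1, 0, 0, 0, 0], [-0.2, 0, 0, 0, 0], [-0.4, 0, 0, 0, 0], [-0.4, 0, 0, 0, 0], [-0.2, 0, -0.6, 0, 0], [0, 0, -1, 0, 0], [0, 0, -1, 0, 0], [0, 0.8, -0.6, 0, 0], [0, 1, 0, 0, 0], [0, 1, 0, 0, 0], [0, 1, 0, 0, 0], [0, 1, 0, 0, 0], [0, 1, 0, 0, 0], [0, 0, 0, 0, 0], [0, 0, 0, 0, 0]]}' > mv.in && python3 -m creep mv.in; python3 - <<'E'
from fit import *
np.set_printoptions(precision=4,suppress=True)
s=avg("side",3);t=avg("top",3)
p=s[...,2]-s[...,1];print("pink px",(p[210:260,300:350]>30).sum())
# door grey strip: compare with initial images
for n,a,r in(("side",s,(215,290,238,330)),("top",t,(175,262,268,365))):
    z=np.load(n+"avg.npy");d=np.abs(a-z).max(2)[r[0]:r[1],r[2]:r[3]];print(n,"changed px",(d>40).sum(),d.mean())
E
```

```text
eef_pos: [0.5548, -0.0164, 0.034]
contact_force: [-14.7, -2.8, 4.6]
t: 30.05
eef_pos: [0.5413, -0.3135, 0.1959]
tool_rot: [0.0, 0.997, 0.075, 0.001]
contact_force: [0.5, 0.5, 0.5]
gripper_width: -0.002
grasp_force: 0.0
pink px 0
side changed px 0 1.3552657004830921
top changed px 0 0.5699529960105859
```

```bash
python3 -c "
from station import bot
print(bot.hand_in())"
```

```text
the job is handed in; nothing more can be done
None
```

I handed the job in at about 30 s. The loose cube went into the empty right nest, and the latched door then matched the starting pictures. The hand-in returned no verdict, and the cubes can't be seen now the door is shut. Pushes on the door read at most about 17 N, and I kept clear of the eyepiece and the bottle.

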